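# Dock a concentrate cartridge in the dilution station's quick coupler

### The arm

A 7-joint arm with a two-finger parallel gripper is mounted at the origin on the work surface. World frame = base frame: x ahead of the robot, y to its left, z up, the work surface at z = 0. Lengths are in m, angles in rad, forces in N, time in s.
With the tool pointing down it reaches from about 0.4 to 0.85 m from the base axis. Payload 10.4 kg.
Tool frame: the origin (TCP) lies between the finger pads; the fingertips stand 11 mm ahead of it and the grasp point (between the pads) lies 8 mm behind it (tip_reach is the distance from the TCP to the fingertips, in m); z points along the fingers, y is the line along which they close (so a half turn about z gives the same grasp; the last joint's range is limited). The gripper opens to 85 mm and grips with 20 to 120 N. Pads are 22 mm wide; open, the fingers measure 114 mm over their backs; the gripper's body (76 mm by 85 mm) begins 54 mm behind the grasp point. The pads swing forward as they close: fully open they stand 13 mm farther back than shut.
Start: joints at [-0.023, 0.332, -0.065, 1.46, 0.022, 1.35, -0.088], TCP at [0.625, 0, 0.204] pointing down, gripper open.
Joint ranges: [-2.6, 2.6], [-0.5, 2.12], [-1.47, 1.34], [0.16, 2.42], [-1.27, 4.41], [0.06, 2.06], [-2.6, 2.6]. Speed limits (rad/s): [2.22, 2.22, 2.79, 2.79, 3.14, 3.14, 3.14].

### API

Orientations are given as a unit quaternion [x, y, z, w].
In Python, from workcell import * gives the robot as it stands.
- The arm moves only by the shell command python3 -m inch 'ROWS' [OPENING] [FORCE]. ROWS is JSON, a list of rows, each an object with "slide": the shift along the world's x, y, z in m, a list of three; "yaw": the turn about the world's z in rad. A call has 1 to 20 rows; each row is the pose to reach, as a shift and turn from the pose commanded when the call began; what a row does not reach only later rows make up. A row lasts 1/12 s, in which the tool goes at most 41.7 mm and 7.16 degrees, less where a joint would pass 70% of its speed; a pose out of reach is approached as far as the arm can. A call with a gripper value outside its range is refused whole. OPENING is the closure in counts, from 0 (fully open) to 255 (shut), set as the call begins (- or left out, the last holds). The fingers move at their own pace and stop on an object; FORCE is the grip in N (left out, the last holds). Time passes only in rows, so rows that repeat a pose let the fingers close. It gives the time, the measured TCP pose, the force, the opening and the grip force at its end, in the units of the state.
- get_obs(): the state, without advancing time (a new reading comes with each control period).
- camera(name): name is "scene" or "side" or "wrist"; returns a dict with "frame" (384x512x3 uint8, red, green, blue), "fx", "fy", "cx", "cy" (pixels), "k1" (the pictures are not rectified: a ray, as slopes to the right and down, at radius r is drawn at 1 + k1 r^2 times it, then the intrinsics apply), "extrinsics" (4x4, takes a point from world to camera coordinates). Camera axes: x right, y down, z forward; pixel columns grow to the right and rows downward; lengths in m; the calibration is good to about 2 mm. A picture is of the moment at which its call begins. There is no depth.
- hand_in(): hands the job in; it is judged then, once.
The state is a dict: "clock": time; "joint_pos": joint angles; "joint_velocities": joint speeds; "tau": joint torques, N m; "position": TCP position; "ee_rot": TCP orientation; "ft_force": force on the tool from outside, world axes, zero at the start; "torque": the same for the moment, N m; "grip_width": opening from 0.0 (shut) to 1.0 (fully open); "grasp_force": force on a finger pad.
Only numpy, scipy, OpenCV 4.12 (cv2) and the standard library are available. Lean on these libraries where they do the work, as an engineer would, in place of code of your own. Each camera call takes 0.05 s, during which the arm holds its last target. There are 200 camera calls.

### The job

Connect the tall slim concentrate cartridge from the rack to the quick coupler on the dilution station: first pull the coupler's sleeve back until it stays back by itself, then push the cartridge's plug gently and straight down, feeling for the coupler, fully home so that the sleeve springs forward again and locks it. Never force it, let go of the cartridge, and leave the other things on the table where they are.

Things in the scene. Friction and masses are not known exactly. Their poses are not given: they have to be found in the camera images.
- station: Grey fixed dilution unit, 200 mm (its x, to the back) by 270 mm (its y); steel deck 80 mm above the table. Pump tower: 60 mm above the deck, from 60 to 130 mm off centre to +y. Small gauge on the deck, 36 mm across, 22 tall, 100 mm behind and 63 mm to +y of the coupler. Origin: centre of its underside. It carries the coupler; press the cartridge on it with less than 30 N.
- coupler_seat (a point): Point on the deck where the upright steel coupler nominally stands, 30 mm to -x and 45 mm to -y of the station's centre; axes as the station's. NOT measured: its threaded mount sets all of it up to 9 mm higher or lower than told, and it floats in a grommet up to 2.5 mm off along the station's x and y; about 2 N sideways slides it (to 3.5 mm at most) and it stays there.
- coupler_top (a point): Nominal centre of the coupler's mouth, 56 mm above coupler_seat (the real one differs by the unmeasured offsets told there). A 45 degree funnel 29 mm wide narrows over 4 mm to the 21.5 mm bore. Below the mouth: ribbed dark steel sleeve, 2 to 34 mm below it when forward, 42 mm across (45 at its top 6 mm); then a 28 mm stem and a 41 mm hex nut, 44 to 52 mm below.
- sleeve (a joint): Travel of the sleeve in m: 0 = forward (up), grows as it is pulled back (down), stop at 0.0085. Its spring takes 6 N, 9.5 N at the stop. Forward and empty: balls in the bore bar the plug 9 mm below the mouth. Pulled back beyond 0.007 the balls spread and hold it: let go, it stays at about 0.0055. When the plug is home the sleeve snaps forward to 0 and locks it.
- cartridge_mid (a point): Centre of the tall slim white cartridge, 135 mm tall, 0.26 to 0.49 kg, standing plug-down in either well of the rack; z up its axis, round. Body 48 mm across, from 26.5 mm below to 67.5 mm above this point; then downward a 28 mm neck, a steel flange 34 mm across and a grooved steel plug. The body's underside rests on the rack, neck and plug hang free: it lifts straight out.
- plug_tip (a point): Lower end of the cartridge's 20 mm steel plug, on its axis, 67.5 mm below cartridge_mid; flange underside 24.9 mm above it. In the pulled-back coupler the plug meets a sprung ejector 10 mm below the mouth: 4.5 N, rising to 10 N plus some friction when home; its weight is not enough. The sleeve snaps about 1 mm before the flange stops on the mouth; locked, it rests up to 2 mm off it.
- rack: Low fixed steel rack: plate 85 mm (its x) by 180 mm (its y), top 58 mm above the table, with two 37 mm wells 42.5 mm either side of its centre along its y: the tall cartridge in one, the short wide one in the other. Origin: on the table under its centre.
- stub: bystander: the short, wide white cartridge (58 mm across, 46 mm tall body, plain white cap below, no steel plug) standing in the other well of the rack; origin at the centre of its underside
- dust_cap: bystander: black rubber cap (35 mm across, 18 mm tall) lying on the station's deck; origin at the centre of its underside
- sprayer_a: bystander: spray bottle (76 mm across, 232 mm tall) standing behind the middle of the table; origin at the centre of its underside
- sprayer_b: bystander: clear spray bottle (76 mm across, 232 mm tall) standing at the back right; origin at the centre of its underside
- scraper: bystander: window scraper with a 100 mm wide blade lying at the front right; origin near its head, on the table
Mind the look-alikes: they are no part of the job. Leave any blue look-alike of the part that bears cartridge_mid alone.

How it is judged:
On the way, in this order (a step that is already met when the one before it is completed fails the run):
1. the sleeve has been pulled back and stays back by itself, with the fingers off it (value of joint sleeve above 0.004 m and contact force between the fingers and station below 0.2 N), for 0.3 s.
2. the plug is fully home in the coupler and the sleeve has sprung forward over it (z of plug_tip in the frame of coupler_seat between 0.02 and 0.0435 m and horizontal distance between plug_tip and coupler_seat below 0.007 m and angle between cartridge_mid's own z axis and vertical below 0.08 rad and value of joint sleeve below 0.0015 m), for 0.2 s.
At the end, for the whole second after the job is handed in: The cartridge stands upright (within 0.08 rad) in the coupler with its plug tip 20 to 43.5 mm above coupler_seat and within 7 mm of it sideways, the sleeve forward (joint under 1.5 mm), everything at rest and let go (all of step 2 and linear speed of cartridge below 0.02 m/s); the robot touches nothing.
It fails at once if the cartridge is forced: it presses on the station or its coupler with more than 30 N (contact force between cartridge and station above 30 N).
It fails at once if one of the other things (short cartridge, dust cap, spray bottle, scraper) is shifted by more than 30 mm (distance of any of stub, dust_cap, sprayer_a, scraper from where it was at the start of the episode above 0.03 m).
It also fails if it takes over 67 s, if anything falls off the work surface, if the arm or the gripper's body presses on something with over 40 N, if the wrist force passes 120 N, or if a joint passes its speed limit or range.

## Working session

There is one attempt and no reset: what is moved stays moved. The work goes in short steps, Python scripts to look and compute and a shell command to move; the robot and the scene stay as the last step left them, time stands still between calls to the robot, and variables do not carry over. Pictures are saved under pics/ and viewed, at most 10 in all, crops included, and the job is handed in when it is done.

```bash
ls; mkdir -p pics; python3 - <<'E'
from workcell import *
import cv2,numpy as np
o=get_obs();print({k:np.round(v,4).tolist() for k,v in o.items()})
for n in("scene","side"):
    c=camera(n);cv2.imwrite(f"pics/{n}0.png",cv2.resize(c["frame"][...,::-1],(800,600),interpolation=cv2.INTER_CUBIC))
    print(n,c["fx"],c["fy"],c["cx"],c["cy"],c["k1"],np.round(c["extrinsics"],4).tolist())
E
```

```text
pics
{'clock': 0.0, 'joint_pos': [-0.0226, 0.3329, -0.0647, 1.4609, 0.0216, 1.3499, -0.0885], 'joint_velocities': [0.0003, -0.0007, -0.0001, 0.0003, -0.0005, 0.0001, -0.0008], 'tau': [0.0005, -62.545, 0.0497, -39.161, 0.0164, 0.0098, -0.0], 'position': [0.6246, -0.0, 0.2032], 'ee_rot': [0.7071, 0.7071, -0.0005, -0.0005], 'ft_force': [0.0278, -0.3379, -0.1528], 'torque': [0.0321, 0.0206, -0.0281], 'grasp_force': 0.0, 'grip_width': 0.996}
scene 357.42771508673115 357.42771508673115 258.29064410980897 192.56772255432153 -0.02141189203873613 [[0.229, 0.9734, -0.0079, -0.0529], [0.6364, -0.1558, -0.7555, -0.2692], [-0.7366, 0.168, -0.6551, 1.388], [0.0, 0.0, 0.0, 1.0]]
side 377.481821016681 377.481821016681 253.07382386999205 192.67076783392056 -0.04918396346812712 [[-0.7581, -0.6521, 0.0036, 0.3829], [-0.4507, 0.52, -0.7256, 0.3489], [0.4713, -0.5517, -0.6881, 0.6413], [0.0, 0.0, 0.0, 1.0]]
```

View pics/scene0.png

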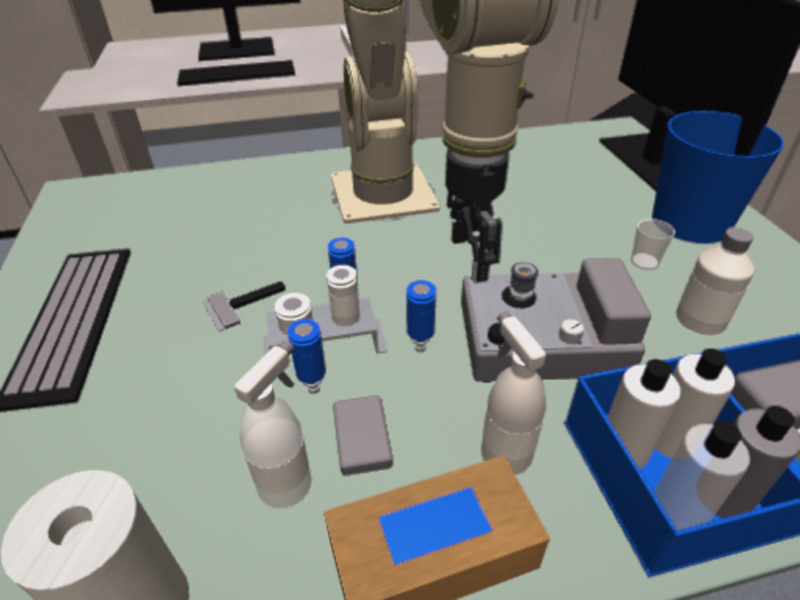

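View pics/side0.png

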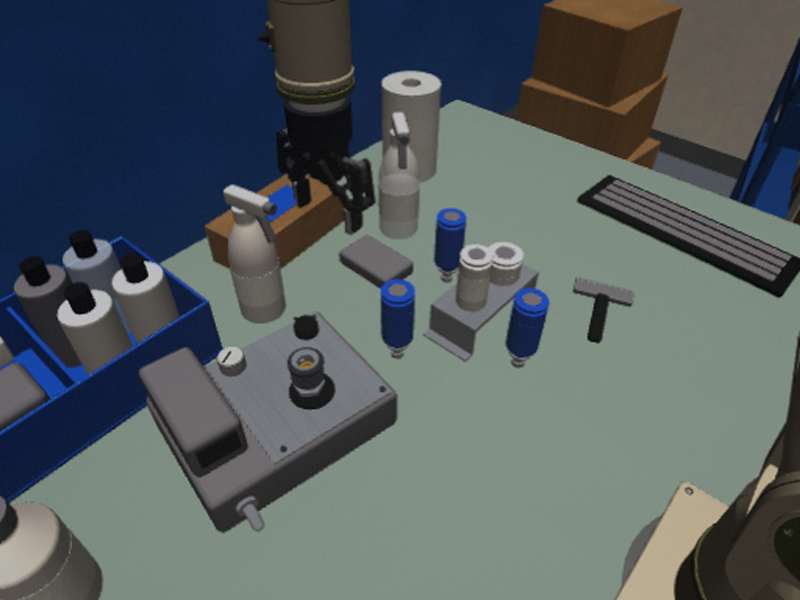

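The scene view shows the coupler mouth at (524,269), the white tall cartridge's top at (342,274), and the stub at (293,303). In the side view the same points are at (306,357), (476,252) and (506,249). Blue look-alikes stand around the rack. Next I triangulate.

```bash
cat >h.py <<'E'
from workcell import *
import numpy as np,cv2
from scipy.optimize import least_squares
def proj(c,P):
    p=c["extrinsics"]@np.r_[P,1];s=p[:2]/p[2];s=s*(1+c["k1"]*(s@s))
    return np.array([c["fx"]*s[0]+c["cx"],c["fy"]*s[1]+c["cy"]])
def tri(cs,px,x0=(.6,0,.1)):
    r=least_squares(lambda P:np.concatenate([proj(c,P)-p for c,p in zip(cs,px)]),x0);return r.x,np.abs(r.fun).max()
def onz(c,p,z):
    return least_squares(lambda q:proj(c,[q[0],q[1],z])-p,(.6,0)).x
E
python3 - <<'E'
from h import *
S,D=camera("scene"),camera("side")
pts=dict(mouth=((524,269),(306,357)),cart=((342,274),(476,252)),stub=((293,303),(506,249)),gauge=((572,326),(231,355)),cap=((497,327),(306,322)),
 blue1=((421,289),(398,288)),blue2=((305,328),(451,215)),blue3=((341,244),(532,299)))
for n,(a,b) in pts.items():
    P,e=tri([S,D],[np.array(a)*.64,np.array(b)*.64]);print(n,P.round(4),round(e,2))
def up(c,x0,y0,w,h,f): return cv2.resize(c["frame"][y0:y0+h,x0:x0+w,::-1],None,fx=f,fy=f,interpolation=cv2.INTER_CUBIC)
a=up(S,160,140,100,75,4);b=up(S,290,155,100,75,4);c=up(D,260,140,100,75,4);d=up(D,150,195,100,75,4)
cv2.imwrite("pics/q.png",np.vstack([np.hstack([a,b]),np.hstack([c,d])]))
E
```

```text
mouth [0.5408 0.13   0.1426] 0.69
cart [ 0.4944 -0.1644  0.153 ] 0.82
stub [ 0.4919 -0.2495  0.1079] 1.17
gauge [0.648  0.1719 0.1023] 0.68
cap [0.6197 0.0606 0.0987] 0.16
blue1 [ 0.542  -0.0454  0.136 ] 0.75
blue2 [ 0.5903 -0.2341  0.1373] 0.55
blue3 [ 0.3872 -0.1508  0.1355] 0.43
```

View pics/q.png

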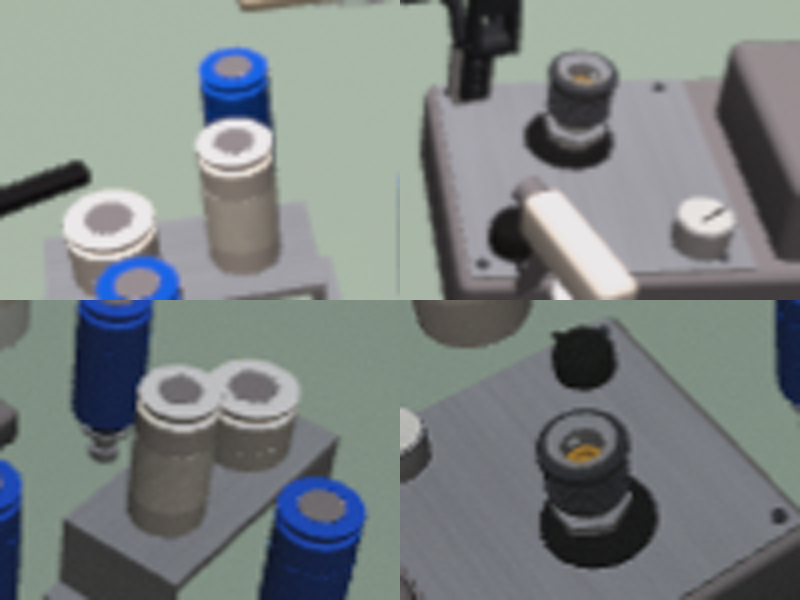

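The close-up confirms the centres. The mouth is at about (335.8,173.8) in scene and (195.8,230.5) in side. The cartridge top is at (218.8,175) and (304.8,162.8). I refine these, then move above the coupler.

```bash
python3 - <<'E'
from h import *
S,D=camera("scene"),camera("side")
for n,a,b in(("mouth",(335.75,173.6),(195.75,230.5)),("cart",(218.7,175),(304.7,162.7)),("stub",(187.3,194.5),(322.5,160.8))):
    P,e=tri([S,D],[np.array(a),np.array(b)]);print(n,P.round(4),round(e,2))
print(onz(S,(218.7,175),.152),onz(D,(304.7,162.7),.152))
E
python3 -m inch '[{"slide":[-0.015,0.025,0.01]},{"slide":[-0.03,0.05,0.02]},{"slide":[-0.045,0.075,0.02]},{"slide":[-0.065,0.105,0.02]},{"slide":[-0.083,0.13,0.02]},{"slide":[-0.083,0.13,0.02]},{"slide":[-0.083,0.13,0.02]},{"slide":[-0.083,0.13,0.02]}]' 40 60
python3 - <<'E'
from h import *
c=camera("wrist");cv2.imwrite("pics/w1.png",c["frame"][...,::-1])
print(c["fx"],c["cx"],c["cy"],c["k1"],c["extrinsics"].round(4).tolist())
for z in(.136,.1426):print(z,proj(c,[.5408,.13,z]))
E
```

```text
mouth [0.5408 0.1313 0.1377] 0.87
cart [ 0.4923 -0.1635  0.1514] 0.36
stub [ 0.4929 -0.2488  0.1048] 0.46
[ 0.4942479  -0.16283249] [ 0.49177382 -0.16398915]
301.3421156303644 255.59917865764174 189.00343484239295 -0.0032288715986563115 [[1.0, -0.0002, -0.0006, -0.6252], [0.0, -0.9568, 0.2906, -0.0386], [-0.0006, -0.2906, -0.9568, 0.3795], [0.0, 0.0, 0.0, 1.0]]
0.136 [135.21343034  13.2089228 ]
0.1426 [131.50670472  10.61950573]invalid input
```

View pics/w1.png

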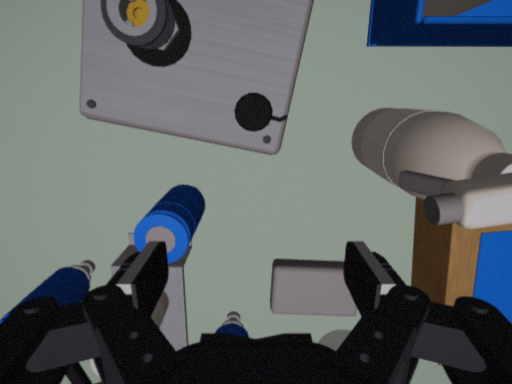

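The wrist view shows the coupler mouth at about (136,12), matching the estimate with z near 0.137. The move was refused, so I'll add yaw to every row.

```bash

python3 -m inch '[{"slide":[-0.015,0.025,0.01],"yaw":0},{"slide":[-0.03,0.05,0.02],"yaw":0},{"slide":[-0.045,0.075,0.02],"yaw":0},{"slide":[-0.065,0.105,0.02],"yaw":0},{"slide":[-0.083,0.13,0.02],"yaw":0},{"slide":[-0.083,0.13,0.02],"yaw":0},{"slide":[-0.083,0.13,0.02],"yaw":0},{"slide":[-0.083,0.13,0.02],"yaw":0}]' 40 60
python3 - <<'E'
from h import *
c=camera("wrist");cv2.imwrite("pics/w2.png",c["frame"][...,::-1])
for z in(.128,.136,.1426):print(z,proj(c,[.5408,.131,z]))
g=cv2.cvtColor(c["frame"],cv2.COLOR_RGB2HSV);m=cv2.inRange(g,(12,120,80),(35,255,255));
n,l,s,ce=cv2.connectedComponentsWithStats(m);print([(s[i].tolist(),ce[i].round(1).tolist()) for i in range(1,n) if s[i][4]>40])
E
```

```text
clock: 1.02
position: [0.5424, 0.1293, 0.2242]
ee_rot: [0.707, 0.707, 0.0, 0.0]
ft_force: [-0.3, -0.3, 0.4]
grip_width: 0.845
grasp_force: 0.0
0.128 [253.31533218 179.14433358]
0.136 [253.25340719 181.48111894]
0.1426 [253.19959255 183.51188486]
[([243, 171, 21, 18, 282], [253.2, 179.4])]
```

View pics/w2.png

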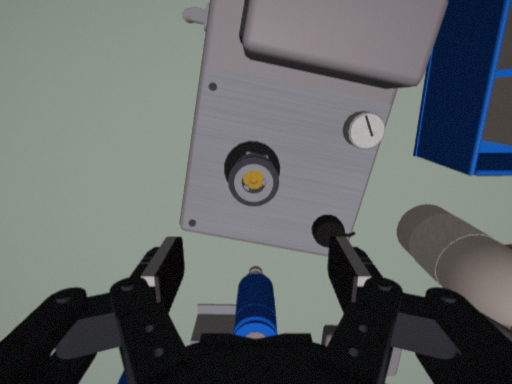

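The wrist view shows the mouth at about (254,181), agreeing with (0.541, 0.131). I'll go down around the sleeve and close.

```bash

python3 -m inch '[{"slide":[-0.001,0.0015,-0.02],"yaw":0},{"slide":[-0.001,0.0015,-0.045],"yaw":0},{"slide":[-0.001,0.0015,-0.07],"yaw":0},{"slide":[-0.001,0.0015,-0.09],"yaw":0},{"slide":[-0.001,0.0015,-0.1],"yaw":0},{"slide":[-0.001,0.0015,-0.108],"yaw":0},{"slide":[-0.001,0.0015,-0.108],"yaw":0},{"slide":[-0.001,0.0015,-0.108],"yaw":0}]' 40 60
python3 -m inch '[{"slide":[0,0,0],"yaw":0},{"slide":[0,0,0],"yaw":0},{"slide":[0,0,0],"yaw":0},{"slide":[0,0,0],"yaw":0},{"slide":[0,0,0],"yaw":0},{"slide":[0,0,0],"yaw":0},{"slide":[0,0,0],"yaw":0},{"slide":[0,0,0],"yaw":0}]' 255 50
python3 - <<'E'
from h import *
c=camera("side");cv2.imwrite("pics/s3.png",cv2.resize(c["frame"][150:300,110:290,::-1],None,fx=4,fy=4,interpolation=cv2.INTER_CUBIC))
E
```

```text
clock: 1.73
position: [0.5416, 0.1312, 0.1167]
ee_rot: [0.707, 0.707, 0.0, 0.0]
ft_force: [0.3, 0.8, 0.0]
grip_width: 0.844
grasp_force: 0.0
clock: 2.4
position: [0.541, 0.1315, 0.1161]
ee_rot: [0.707, 0.707, 0.0, 0.0]
ft_force: [0.4, 0.2, -0.7]
grip_width: -0.0
grasp_force: 0.0
```

View pics/s3.png

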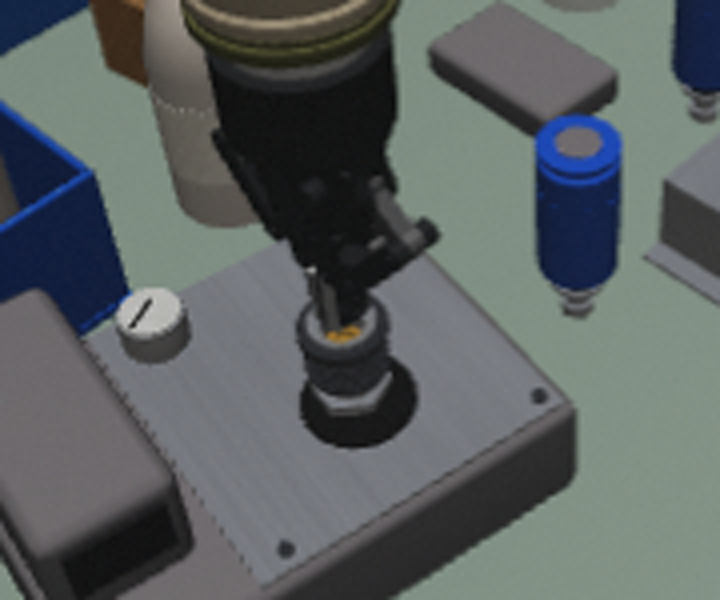

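The side view shows the fingers shut empty beside or above the coupler's rear rim, with the tip near (335,325) in the crop. I'll check by projection where the tips are.

```bash
python3 - <<'E'
from h import *
o=get_obs();print(o["position"],o["ft_force"])
for n in("side","scene"):
    c=camera(n)
    f=(lambda p:((p-[110,150])*4).round()) if n=="side" else (lambda p:((p-[270,120])*4).round())
    for z in(.105,.116,.138):print(n,z,f(proj(c,[.541,.1315,z])))
    if n=="scene":cv2.imwrite("pics/c4.png",cv2.resize(c["frame"][120:240,270:420,::-1],None,fx=4,fy=4,interpolation=cv2.INTER_CUBIC))
E
```

```text
[0.54101141 0.13152675 0.1160478 ] [-0.28779225 -0.45178569 -0.09094676]
side 0.105 [347. 366.]
side 0.116 [344. 352.]
side 0.138 [340. 322.]
scene 0.105 [253. 253.]
scene 0.116 [256. 240.]
scene 0.138 [260. 213.]
```

View pics/c4.png

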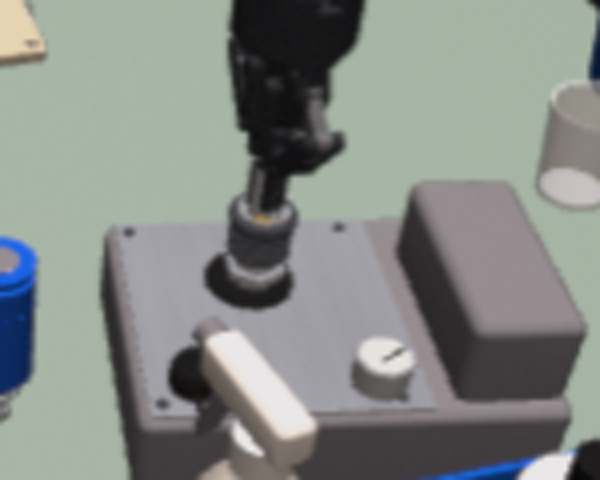

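```bash
python3 - <<'E'
import workcell
from h import *
print([n for n in dir(workcell) if not n.startswith('_')])
S,D=camera("scene"),camera("side")
for b in((353,228),(303,205)):print(tri([S,D],[np.array((482,278))*.64,np.array(b)*.64]))
# current tip
print(tri([S,D],[np.array([270+262/4,120+212/4]),np.array([110+335/4,150+325/4])]))
W=camera("wrist");cv2.imwrite("pics/w5.png",W["frame"][...,::-1])
print(proj(W,[.541,.1315,.105]),proj(W,[.541,.1315,.138]))
E
```

```text
['MotionError', 'camera', 'get_obs', 'hand_in', 'tip_reach']
(array([ 0.61350796, -0.00193361,  0.21854796]), np.float64(12.31380053654749))
(array([0.66707934, 0.00425502, 0.2453698 ]), np.float64(0.6801203172530847))
(array([0.54099862, 0.1338185 , 0.13832318]), np.float64(0.3666853966707322))
[254.85698051 216.00160565] [254.70737452 238.94010452]
```

View pics/w5.png

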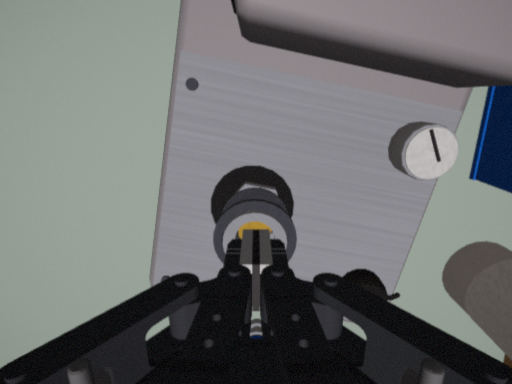

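```bash
python3 - <<'E'
import workcell
t=workcell.tip_reach;print(t, t() if callable(t) else '')
E
```

```text
0.011
```

The cameras agree that the closed tips really end at z ≈ 0.138. That is about 33 mm higher than the reported TCP and tip_reach imply. I'll trust the pictures: raise, open, and descend about 33 mm further.

```bash

python3 -m inch '[{"slide":[0,0,0.015],"yaw":0},{"slide":[0,0,0.015],"yaw":0},{"slide":[0,0,0.015],"yaw":0},{"slide":[0,0,0.015],"yaw":0},{"slide":[0,0,0.015],"yaw":0},{"slide":[0,0,0.015],"yaw":0},{"slide":[0,0,0.015],"yaw":0}]' 20 50
python3 -m inch '[{"slide":[0,0,-0.01],"yaw":0},{"slide":[0,0,-0.02],"yaw":0},{"slide":[0,0,-0.03],"yaw":0},{"slide":[0,0,-0.04],"yaw":0},{"slide":[0,0,-0.048],"yaw":0},{"slide":[0,0,-0.048],"yaw":0},{"slide":[0,0,-0.048],"yaw":0}]'
python3 -m inch '[{"slide":[0,0,0],"yaw":0},{"slide":[0,0,0],"yaw":0},{"slide":[0,0,0],"yaw":0},{"slide":[0,0,0],"yaw":0},{"slide":[0,0,0],"yaw":0},{"slide":[0,0,0],"yaw":0}]' 255 50
python3 - <<'E'
from h import *
c=camera("side");a=cv2.resize(c["frame"][170:270,135:235,::-1],None,fx=4,fy=4,interpolation=cv2.INTER_CUBIC)
c=camera("scene");b=cv2.resize(c["frame"][120:220,285:385,::-1],None,fx=4,fy=4,interpolation=cv2.INTER_CUBIC)
cv2.imwrite("pics/s6.png",np.hstack([a,b]))
E
```

```text
clock: 3.28
position: [0.5408, 0.1314, 0.1306]
ee_rot: [0.707, 0.707, -0.0, -0.0]
ft_force: [0.2, -0.4, -0.5]
grip_width: 0.92
grasp_force: 0.0
clock: 3.87
position: [0.5406, 0.1315, 0.0824]
ee_rot: [0.707, 0.707, -0.0, -0.0]
ft_force: [0.4, 0.1, 0.3]
grip_width: 0.921
grasp_force: 0.0
clock: 4.37
position: [0.5414, 0.1316, 0.0838]
ee_rot: [0.707, 0.707, 0.0, 0.0]
ft_force: [-1.0, -1.1, 5.7]
grip_width: 0.48
grasp_force: 50.0
```

View pics/s6.png

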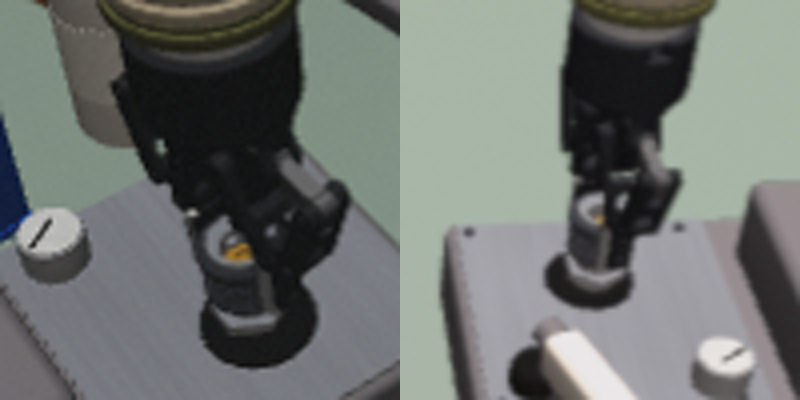

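Gripped at 41 mm on the sleeve, with the tips near the nut (side crop (280,300)). I'll re-grip 5 mm higher so there is room to pull, then pull down.

```bash

python3 -m inch '[{"slide":[0,0,0],"yaw":0},{"slide":[0,0,0],"yaw":0},{"slide":[0,0,0.003],"yaw":0},{"slide":[0,0,0.006],"yaw":0},{"slide":[0,0,0.006],"yaw":0}]' 50 50
python3 -m inch '[{"slide":[0,0,0],"yaw":0},{"slide":[0,0,0],"yaw":0},{"slide":[0,0,0],"yaw":0},{"slide":[0,0,0],"yaw":0},{"slide":[0,0,0],"yaw":0}]' 255 60
python3 -m inch '[{"slide":[0,0,-0.002],"yaw":0},{"slide":[0,0,-0.004],"yaw":0},{"slide":[0,0,-0.004],"yaw":0},{"slide":[0,0,-0.004],"yaw":0}]'
```

```text
clock: 4.88
position: [0.5414, 0.1316, 0.0897]
ee_rot: [0.707, 0.707, 0.0, 0.0]
ft_force: [0.1, -0.2, -0.4]
grip_width: 0.803
grasp_force: 0.0
clock: 5.3
position: [0.5411, 0.1316, 0.0893]
ee_rot: [0.707, 0.707, 0.0, 0.0]
ft_force: [-1.3, -0.0, 4.0]
grip_width: 0.476
grasp_force: 60.0
clock: 5.63
position: [0.5413, 0.1315, 0.085]
ee_rot: [0.707, 0.707, 0.0, 0.0]
ft_force: [1.4, -0.4, 0.0]
grip_width: 0.472
grasp_force: 60.3
```

```bash

for i in 1 2 3; do python3 -m inch '[{"slide":[0,0,-0.0015],"yaw":0},{"slide":[0,0,-0.0015],"yaw":0},{"slide":[0,0,-0.0015],"yaw":0}]' | egrep "posi|ft_|width"; done
```

```text
position: [0.5413, 0.1316, 0.084]
ft_force: [-1.1, -0.8, 5.8]
grip_width: 0.476
position: [0.5414, 0.1315, 0.0826]
ft_force: [-1.0, 0.0, 6.9]
grip_width: 0.472
position: [0.5415, 0.1315, 0.0812]
ft_force: [-1.7, -0.6, 6.8]
grip_width: 0.474
```

```bash

for i in 1 2 3; do python3 -m inch '[{"slide":[0,0,-0.001],"yaw":0},{"slide":[0,0,-0.001],"yaw":0},{"slide":[0,0,-0.001],"yaw":0}]' | egrep "posi|ft_|width"; done
```

```text
position: [0.542, 0.1317, 0.0809]
ft_force: [-2.0, -0.4, 11.5]
grip_width: 0.472
position: [0.5424, 0.132, 0.0808]
ft_force: [-2.9, -0.3, 17.7]
grip_width: 0.468
position: [0.5426, 0.1326, 0.0807]
ft_force: [-5.7, -0.4, 26.2]
grip_width: 0.475
```

The stop is reached: force rose to 26 N with no further travel. I'll ease off, open, rise and look.

```bash

python3 -m inch '[{"slide":[0,0,0.002],"yaw":0},{"slide":[0,0,0.003],"yaw":0},{"slide":[0,0,0.003],"yaw":0}]' | egrep "posi|ft_|width"
python3 -m inch '[{"slide":[0,0,0],"yaw":0},{"slide":[0,0,0],"yaw":0},{"slide":[0,0,0],"yaw":0},{"slide":[0,0,0],"yaw":0},{"slide":[0,0,0],"yaw":0}]' 20 60| egrep "posi|ft_|width"
python3 -m inch '[{"slide":[0,0,0.01],"yaw":0},{"slide":[0,0,0.03],"yaw":0},{"slide":[0,0,0.06],"yaw":0},{"slide":[0,-0.03,0.1],"yaw":0},{"slide":[-0.02,-0.07,0.14],"yaw":0},{"slide":[-0.02,-0.1,0.15],"yaw":0},{"slide":[-0.02,-0.1,0.15],"yaw":0}]'
python3 - <<'E'
from h import *
c=camera("side");a=cv2.resize(c["frame"][180:280,145:245,::-1],None,fx=4,fy=4,interpolation=cv2.INTER_CUBIC)
c=camera("scene");b=cv2.resize(c["frame"][140:240,285:385,::-1],None,fx=4,fy=4,interpolation=cv2.INTER_CUBIC)
cv2.imwrite("pics/s7.png",np.hstack([a,b]))
E
```

```text
position: [0.5424, 0.1323, 0.082]
ft_force: [0.8, 1.6, 7.6]
grip_width: 0.472
position: [0.5407, 0.1314, 0.0802]
ft_force: [-0.7, 0.6, -1.0]
grip_width: 0.921
clock: 8.38
position: [0.5218, 0.0265, 0.2353]
ee_rot: [0.709, 0.705, 0.002, 0.002]
ft_force: [0.0, -0.8, 0.1]
grip_width: 0.92
grasp_force: 0.0
```

View pics/s7.png

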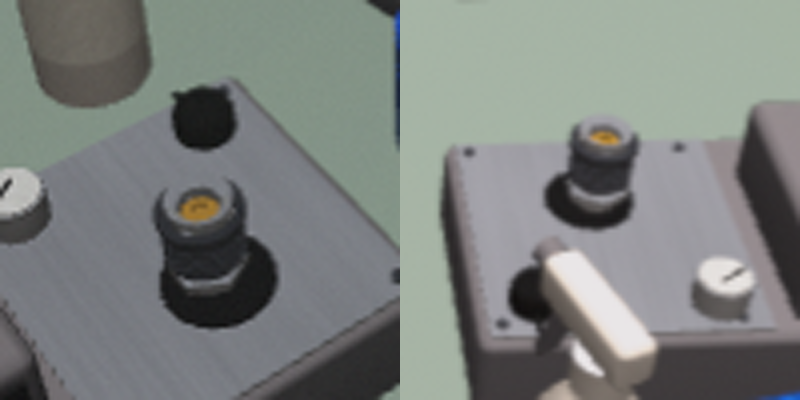

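The coupler sleeve is back: the bare ring protrudes above it and the mouth centre is unmoved at side crop (202,204) and scene crop (604,136). Next is the cartridge.

```bash

python3 -m inch '[{"slide":[-0.005,-0.03,0],"yaw":0},{"slide":[-0.01,-0.065,0],"yaw":0},{"slide":[-0.015,-0.1,0],"yaw":0},{"slide":[-0.02,-0.135,0],"yaw":0},{"slide":[-0.025,-0.165,0],"yaw":0},{"slide":[-0.028,-0.185,0],"yaw":0},{"slide":[-0.028,-0.188,0],"yaw":0},{"slide":[-0.028,-0.188,0],"yaw":0},{"slide":[-0.028,-0.188,0],"yaw":0}]'
python3 - <<'E'
from h import *
W=camera("wrist");f=W["frame"]
print(proj(W,[.493,-.1635,.152]))
h=cv2.cvtColor(f,cv2.COLOR_RGB2HSV);m=cv2.inRange(h,(0,0,165),(180,60,255))
n,l,s,ce=cv2.connectedComponentsWithStats(m);print([(s[i].tolist(),ce[i].round(1).tolist()) for i in range(1,n) if s[i][4]>150])
E
```

```text
clock: 9.23
position: [0.4934, -0.1547, 0.2301]
ee_rot: [0.706, 0.708, 0.0, -0.0]
ft_force: [-0.1, 0.4, -0.7]
grip_width: 0.921
grasp_force: 0.0
[254.68541447 196.37988038]
[([229, 173, 54, 51, 1390], [255.9, 197.8]), ([229, 235, 52, 45, 1179], [254.4, 257.0])]
```

```bash

python3 -m inch '[{"slide":[0,-0.009,-0.01],"yaw":0},{"slide":[0,-0.009,-0.03],"yaw":0},{"slide":[0,-0.009,-0.05],"yaw":0},{"slide":[0,-0.009,-0.05],"yaw":0},{"slide":[0,-0.009,-0.05],"yaw":0}]'
python3 - <<'E'
from h import *
W=camera("wrist");f=W["frame"]
print(proj(W,[.4935,-.1645,.152]))
h=cv2.cvtColor(f,cv2.COLOR_RGB2HSV);m=cv2.inRange(h,(0,0,150),(180,60,255))
n,l,s,ce=cv2.connectedComponentsWithStats(m);print([(s[i].tolist(),ce[i].round(1).tolist()) for i in range(1,n) if s[i][4]>150])
E
```

```text
clock: 9.7
position: [0.4925, -0.1649, 0.1796]
ee_rot: [0.707, 0.707, -0.001, -0.001]
ft_force: [0.4, -0.2, -0.1]
grip_width: 0.923
grasp_force: 0.0
[256.53278351 206.53429935]
[([224, 173, 68, 66, 2465], [257.2, 205.5]), ([225, 244, 62, 59, 1998], [255.3, 273.0])]
```

```bash

python3 -m inch '[{"slide":[0.001,0.001,-0.02],"yaw":0},{"slide":[0.001,0.001,-0.045],"yaw":0},{"slide":[0.001,0.001,-0.07],"yaw":0},{"slide":[0.001,0.001,-0.09],"yaw":0},{"slide":[0.001,0.001,-0.103],"yaw":0},{"slide":[0.001,0.001,-0.109],"yaw":0},{"slide":[0.001,0.001,-0.109],"yaw":0},{"slide":[0.001,0.001,-0.109],"yaw":0}]'
python3 -m inch '[{"slide":[0,0,0],"yaw":0},{"slide":[0,0,0],"yaw":0},{"slide":[0,0,0],"yaw":0},{"slide":[0,0,0],"yaw":0},{"slide":[0,0,0],"yaw":0},{"slide":[0,0,0],"yaw":0}]' 255 50
```

```text
clock: 10.42
position: [0.4949, -0.1646, 0.0727]
ee_rot: [0.707, 0.707, 0.0, 0.001]
ft_force: [0.2, -0.7, 0.6]
grip_width: 0.926
grasp_force: 0.0
clock: 10.92
position: [0.4947, -0.1647, 0.0727]
ee_rot: [0.707, 0.707, 0.0, 0.001]
ft_force: [-1.4, 0.7, 7.0]
grip_width: 0.547
grasp_force: 50.2
```

```bash

python3 -m inch '[{"slide":[0,0,0.005],"yaw":0},{"slide":[0,0,0.015],"yaw":0},{"slide":[0,0,0.03],"yaw":0},{"slide":[0,0,0.05],"yaw":0},{"slide":[0,0,0.075],"yaw":0},{"slide":[0,0,0.1],"yaw":0},{"slide":[0,0,0.125],"yaw":0},{"slide":[0,0,0.15],"yaw":0},{"slide":[0,0,0.165],"yaw":0},{"slide":[0,0,0.17],"yaw":0},{"slide":[0,0,0.17],"yaw":0},{"slide":[0,0,0.17],"yaw":0}]' - 70
python3 -m inch '[{"slide":[0.002,0.015,0],"yaw":0},{"slide":[0.006,0.04,0],"yaw":0},{"slide":[0.011,0.07,0],"yaw":0},{"slide":[0.016,0.1,0],"yaw":0},{"slide":[0.021,0.13,0],"yaw":0},{"slide":[0.026,0.16,0],"yaw":0},{"slide":[0.031,0.19,0],"yaw":0},{"slide":[0.036,0.22,0],"yaw":0},{"slide":[0.04,0.25,0],"yaw":0},{"slide":[0.044,0.275,0],"yaw":0},{"slide":[0.046,0.29,0],"yaw":0},{"slide":[0.047,0.296,0],"yaw":0},{"slide":[0.047,0.296,0],"yaw":0},{"slide":[0.047,0.296,0],"yaw":0},{"slide":[0.047,0.296,0],"yaw":0},{"slide":[0.047,0.296,0],"yaw":0}]'
```

```text
clock: 11.92
position: [0.4936, -0.1644, 0.2408]
ee_rot: [0.707, 0.707, -0.0, -0.0]
ft_force: [0.0, -0.2, -4.3]
grip_width: 0.547
grasp_force: 72.2
clock: 13.25
position: [0.5411, 0.1299, 0.2414]
ee_rot: [0.708, 0.706, -0.0, 0.0]
ft_force: [-0.5, -0.1, -2.7]
grip_width: 0.543
grasp_force: 72.2
```

```bash

python3 -m inch '[{"slide":[0,0.001,-0.01],"yaw":0},{"slide":[0,0.001,-0.02],"yaw":0},{"slide":[0,0.001,-0.03],"yaw":0},{"slide":[0,0.001,-0.035],"yaw":0},{"slide":[0,0.001,-0.035],"yaw":0},{"slide":[0,0.001,-0.035],"yaw":0},{"slide":[0,0.001,-0.035],"yaw":0}]'
for i in 1 2 3 4; do python3 -m inch '[{"slide":[0,0,-0.001],"yaw":0},{"slide":[0,0,-0.002],"yaw":0},{"slide":[0,0,-0.003],"yaw":0},{"slide":[0,0,-0.003],"yaw":0},{"slide":[0,0,-0.003],"yaw":0}]' | egrep "posi|ft_"; done
```

```text
clock: 13.83
position: [0.5412, 0.1326, 0.2068]
ee_rot: [0.707, 0.707, 0.0, 0.0]
ft_force: [0.0, -0.1, -2.7]
grip_width: 0.547
grasp_force: 72.2
position: [0.541, 0.1325, 0.2035]
ft_force: [0.6, -1.1, -3.1]
position: [0.541, 0.1325, 0.2004]
ft_force: [-0.0, 0.1, -2.2]
position: [0.5409, 0.1325, 0.1974]
ft_force: [-0.4, 0.6, -2.7]
position: [0.5413, 0.1326, 0.1947]
ft_force: [1.8, 0.1, -2.9]
```

```bash

python3 -m inch '[{"slide":[0,-0.001,-0.001],"yaw":0},{"slide":[0,-0.001,-0.002],"yaw":0},{"slide":[0,-0.001,-0.002],"yaw":0},{"slide":[0,-0.001,-0.002],"yaw":0}]' | egrep "posi|ft_"
for i in 1 2 3 4; do python3 -m inch '[{"slide":[0,0,-0.001],"yaw":0},{"slide":[0,0,-0.002],"yaw":0},{"slide":[0,0,-0.002],"yaw":0},{"slide":[0,0,-0.002],"yaw":0}]' | egrep "posi|ft_"; done
```

```text
position: [0.541, 0.1315, 0.1924]
ft_force: [2.2, 1.5, -1.3]
position: [0.5409, 0.1315, 0.1902]
ft_force: [1.4, 1.1, -1.9]
position: [0.541, 0.1315, 0.1886]
ft_force: [1.3, 0.4, 0.8]
position: [0.5411, 0.1316, 0.1868]
ft_force: [0.1, 1.2, 2.1]
position: [0.5412, 0.1316, 0.1845]
ft_force: [1.6, 1.0, 2.0]
```

Ejector contact is felt (about 4.7 N upward) from TCP z ≈ 0.1885. I'll continue gently.

```bash

for i in 1 2 3 4 5; do python3 -m inch '[{"slide":[0,0,-0.0005],"yaw":0},{"slide":[0,0,-0.001],"yaw":0},{"slide":[0,0,-0.0015],"yaw":0},{"slide":[0,0,-0.0015],"yaw":0}]' | egrep "posi|ft_"; done
```

```text
position: [0.5412, 0.1316, 0.1832]
ft_force: [1.5, 1.0, 3.8]
position: [0.5412, 0.1316, 0.1817]
ft_force: [2.4, 1.4, 4.3]
position: [0.5412, 0.1316, 0.1802]
ft_force: [0.8, 0.6, 4.6]
position: [0.5412, 0.1316, 0.1787]
ft_force: [0.7, 2.0, 3.7]
position: [0.5412, 0.1315, 0.1771]
ft_force: [2.4, 0.8, 3.6]
```

```bash

for i in 1 2 3 4; do python3 -m inch '[{"slide":[0,0,-0.0005],"yaw":0},{"slide":[0,0,-0.001],"yaw":0},{"slide":[0,0,-0.001],"yaw":0}]' | egrep "posi|ft_"; done
```

```text
position: [0.5408, 0.1314, 0.1755]
ft_force: [1.7, 0.5, 1.3]
position: [0.5409, 0.1315, 0.175]
ft_force: [0.6, 0.7, 5.0]
position: [0.5409, 0.1315, 0.1742]
ft_force: [0.8, 1.2, 6.3]
position: [0.5411, 0.1316, 0.1737]
ft_force: [-0.7, 0.2, 8.6]
```

```bash

for i in 1 2 3; do python3 -m inch '[{"slide":[0,0,-0.0005],"yaw":0},{"slide":[0,0,-0.0005],"yaw":0},{"slide":[0,0,-0.0005],"yaw":0}]' | egrep "posi|ft_"; done
python3 - <<'E'
from h import *
# sleeve colour extent: dark run below mouth in side/scene, numeric
for n in("side","scene"):
    c=camera(n);g=cv2.cvtColor(c["frame"],cv2.COLOR_RGB2GRAY)
    u,v=proj(c,[.541,.1315,.12]).round().astype(int);print(n,u,v,g[v-16:v+26,u-1:u+2].mean(1).round().astype(int).tolist())
E
```

```text
position: [0.5413, 0.1316, 0.1737]
ft_force: [-2.0, -0.5, 11.5]
position: [0.5417, 0.1315, 0.1736]
ft_force: [-1.1, 0.7, 13.4]
position: [0.542, 0.1315, 0.1735]
ft_force: [0.1, -0.5, 16.0]
side 196 237 [100, 100, 101, 101, 94, 87, 85, 85, 86, 86, 86, 75, 89, 98, 81, 68, 49, 46, 36, 30, 32, 39, 39, 38, 33, 38, 38, 44, 94, 121, 90, 65, 46, 25, 26, 25, 25, 25, 24, 26, 26, 109]
scene 334 179 [125, 126, 124, 116, 112, 112, 113, 112, 111, 85, 61, 114, 94, 84, 71, 53, 41, 41, 48, 50, 51, 47, 45, 54, 80, 115, 153, 131, 95, 68, 38, 29, 29, 40, 98, 152, 160, 160, 160, 160, 160, 160]
```

Hard stop at exactly the predicted home height (0.1737). I'll ease off and tug lightly to check the lock, and compare the sleeve's lower edge with the pulled-back picture.

```bash

for i in 1 2 3 4; do python3 -m inch '[{"slide":[0,0,0.0005],"yaw":0},{"slide":[0,0,0.001],"yaw":0},{"slide":[0,0,0.001],"yaw":0}]' | egrep "posi|ft_"; done
python3 - <<'E'
from h import *
a=cv2.cvtColor(cv2.imread("pics/s7.png"),cv2.COLOR_BGR2GRAY)
a=cv2.resize(a,(200,100),interpolation=cv2.INTER_AREA)
q=cv2.cvtColor(cv2.imread("pics/q.png"),cv2.COLOR_BGR2GRAY);q=cv2.resize(q,(200,150),interpolation=cv2.INTER_AREA)
# side: s7 origin (145,180); q bottom right origin (150,195); scene: s7 right origin(285,140), q top right (290,155)
for n,u,v0,v1 in(("side",197,236,266),("scene",335,176,206)):
    c=camera(n);g=cv2.cvtColor(c["frame"],cv2.COLOR_RGB2GRAY)
    r=range(v0,v1);s=n=="side"
    print(n,"now ",g[v0:v1,u].tolist())
    print("back ",[int(a[v-(180 if s else 140),u-145 if s else u-285+100]) for v in r])
    print("fwd0 ",[int(q[v-195+75,u-150+100] if s else q[v-155,u-290+100]) for v in r])
E
```

```text
position: [0.5418, 0.1315, 0.1737]
ft_force: [1.1, 0.6, 10.0]
position: [0.5416, 0.1314, 0.1742]
ft_force: [0.5, -0.2, 6.6]
position: [0.5414, 0.1315, 0.175]
ft_force: [2.2, 0.3, 5.7]
position: [0.5409, 0.1315, 0.1754]
ft_force: [2.0, 0.8, 2.2]
side now  [77, 51, 45, 38, 33, 29, 37, 37, 31, 36, 39, 37, 31, 77, 123, 102, 64, 62, 26, 25, 25, 25, 25, 26, 25, 21, 92, 122, 120, 120]
back  [74, 66, 55, 49, 42, 34, 33, 39, 37, 37, 38, 40, 37, 43, 100, 89, 67, 52, 29, 27, 26, 26, 25, 26, 25, 29, 93, 124, 124, 122]
fwd0  [88, 56, 46, 38, 31, 32, 39, 37, 34, 38, 41, 37, 34, 70, 118, 105, 69, 59, 29, 25, 27, 25, 26, 27, 24, 28, 90, 121, 121, 119]
scene now  [98, 74, 50, 40, 40, 47, 48, 52, 53, 46, 53, 91, 127, 154, 121, 90, 59, 34, 30, 28, 41, 104, 153, 160, 160, 160, 159, 158, 159, 159]
back  [121, 97, 87, 70, 48, 40, 44, 44, 47, 49, 51, 53, 78, 143, 135, 98, 76, 43, 29, 28, 44, 103, 150, 159, 158, 158, 157, 156, 157, 158]
fwd0  [106, 74, 52, 41, 41, 48, 53, 53, 53, 48, 55, 91, 129, 152, 123, 90, 58, 35, 30, 29, 44, 105, 152, 161, 161, 161, 160, 160, 159, 160]
```

The image profile now matches the forward sleeve, so it is locked. I'll release and retreat upward.

```bash

python3 -m inch '[{"slide":[0,0,0.0005],"yaw":0},{"slide":[0,0,0.0005],"yaw":0},{"slide":[0,0,0.0005],"yaw":0},{"slide":[0,0,0.0005],"yaw":0}]' 30 | egrep "posi|ft_|width"
python3 -m inch '[{"slide":[0,0,0],"yaw":0},{"slide":[0,0,0.01],"yaw":0},{"slide":[0,0,0.03],"yaw":0},{"slide":[0,0,0.06],"yaw":0},{"slide":[0,0,0.09],"yaw":0},{"slide":[0,0,0.12],"yaw":0},{"slide":[0,0,0.13],"yaw":0},{"slide":[0,0,0.13],"yaw":0},{"slide":[0,0,0.13],"yaw":0},{"slide":[0,0,0.13],"yaw":0},{"slide":[0,0,0.13],"yaw":0},{"slide":[0,0,0.13],"yaw":0}]'
python3 - <<'E'
from h import *
for n,u,v0,v1 in(("side",197,236,256),("scene",335,176,196)):
    c=camera(n);g=cv2.cvtColor(c["frame"],cv2.COLOR_RGB2GRAY);print(n,g[v0:v1,u].tolist())
    h=cv2.cvtColor(c["frame"],cv2.COLOR_RGB2HSV)
    t=proj(c,[.541,.1315,.2535]);u,v=t.round().astype(int)
    m=cv2.inRange(h,(0,0,165),(180,60,255))[v-25:v+26,u-25:u+26]
    k,l,s,ce=cv2.connectedComponentsWithStats(m);print(t,[(ce[i]+[u-25,v-25],s[i][4]) for i in range(1,k) if s[i][4]>60])
print(get_obs()["ft_force"])
E
```

```text
position: [0.5407, 0.1314, 0.1757]
ft_force: [-0.4, -0.2, 0.3]
grip_width: 0.883
clock: 23.12
position: [0.5406, 0.1314, 0.3049]
ee_rot: [0.707, 0.707, -0.001, -0.0]
ft_force: [-0.1, 0.1, -0.8]
grip_width: 0.879
grasp_force: 0.0
side [76, 52, 48, 40, 32, 32, 37, 38, 33, 38, 39, 39, 34, 77, 121, 103, 65, 63, 27, 25]
[188.03596653 186.59112678] [(array([189.26037736, 186.84528302]), np.int32(265))]
scene [96, 71, 49, 40, 39, 46, 47, 51, 51, 46, 51, 90, 125, 151, 119, 89, 57, 35, 29, 28]
[341.43433867 134.79599449] [(array([341.49694405, 131.98824636]), np.int32(2127))]
[-0.72912804 -0.61058238  0.35336347]
```

```bash
python3 -c "
from workcell import *
print(hand_in())"
```

```text
the job is handed in; nothing more can be done
None
```

The cartridge is plugged fully home in the coupler, and the sleeve looks sprung forward over it in both cameras. The gripper has let go and is clear, and the job is handed in at about 23 s; no verdict came back.

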